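Seat the sanding arbor in the finishing spindle

TASK

Take the sanding-drum arbor (the one with the square head and the slotted square flange) out of its wooden stand and fit its tapered shank into the upright spindle of the finishing machine: feel for the spindle's two drive dogs by turning it under light pressure until the flange slots drop over them, then press it fully home against the stiff knock-out pin and let go. Be gentle with the machine, never leaning on it with more than about 40 N, and leave the other things where they are.

Things in the scene. Friction and masses are not known exactly. Their poses are not given: they have to be found in the camera images.
- arbor_grip (a point): Centre of the arbor's square steel head, where to grip: 28 x 28 mm across, 36 mm tall, on top of the upright arbor (z up along it, x and y square to the faces). Below it a drum 40 mm across, 28 mm tall, then the flange. The arbor stands upright in its stand, its y axis within about 31 degrees of the world y axis, flange underside on the stand's top, 60 mm above the bench. Mass 0.3 to 0.65 kg, loose.
- arbor_seat (a point): Centre of the underside of the arbor's square steel drive flange (64 x 64 mm, 12 mm thick), 58 mm below the grip point; z up along the arbor. Two drive slots in the flange, 12 mm wide, open downward, upward and at the edge, run from 20 to 32 mm from the axis along +y and -y. Fully home, this point is at the nose point.
- arbor_foot (a point): Centre of the foot of the arbor's steel tapered shank, z up along the arbor. The shank is 50 mm long, 32 mm across under the flange and 18 mm across at this foot, 108 mm below the grip point.
- machine: Green casting of the finishing machine, fixed, 190 x 190 x 70 mm; origin at the centre of its underside on the bench, z up. A steel spindle stands upright in its middle. The spindle is stiff: it gives way only to a turning moment over about 0.5 N m, so it stays put under a light touch.
- nose (a point): Centre of the spindle's round face (92 mm across), 90 mm above the bench; axes those of the casting, not of the dogs. It is the mouth of a taper bore, 33 mm across here and narrowing like the shank (0.14 mm in radius per mm of depth): 0.4 mm of play all round when home, about 1.8 mm when 10 mm short of it. Home, the flange is stopped by this face.
- dog_top (a point): Point on the spindle's axis level with the tops of the two steel drive dogs, 10 mm above the face. The dogs stand on opposite sides, 22 to 34 mm from the axis, 9 mm wide, giving the slots 1.5 mm of play each side. The line through them lies within 40 degrees, either way, of the casting's y axis (this point's y axis); how far is not measured. A flange not lined up rests on them.
- pin_top (a point): Point on the spindle's axis down in the bore, 46 mm below the face: top of the knock-out pin as it stands at the start. The shank's foot meets it when the flange, slots over the dogs, is 4 mm short of home; the pin then yields to a push of about 10 N and stays down where it is left.
- cone_centre (a point): Middle of a wooden burnishing cone head, 60 mm across, 62 mm tall, standing in the other stand; not needed, leave alone.
- pump_centre (a point): Middle of a beige pointed slingback shoe, about 235 x 75 x 90 mm, on the bench; leave alone.
- jar_centre (a point): Middle of a glass jar of wax, 68 mm across and 80 mm tall; leave alone.
- stand_a: Wooden stand, fixed block 90 x 90 x 60 mm with a hole 37 mm across; the arbor stands in it, flange on its top. Origin at the centre of the underside.
- stand_b: Wooden stand like the other, 90 x 90 x 60 mm; the cone stands in it. Origin at the centre of the underside.
Things that resemble listed ones, but are neither listed nor needed, are in the scene too. There is more than one size of the part that bears arbor_grip; the job needs the smallest.

How it is judged:
By the outcome, as a careful person would: the job done as asked, in the order asked, and still so for the second after the job is handed in, with the robot touching nothing.
It also fails if it takes over 64 s, if anything falls off the work surface, if the arm or the gripper's body presses on something with over 40 N, if the wrist force passes 120 N, or if a joint passes its speed limit or range.

ROBOT

A 6-joint arm with a two-finger parallel gripper is mounted at the origin on the work surface. World frame = base frame: x ahead of the robot, y to its left, z up, the work surface at z = 0. Lengths are in m, angles in rad, forces in N, time in s.
With the tool pointing down it reaches from about 0.35 to 0.85 m from the base axis. Payload 8.1 kg.
Tool frame: the origin (TCP) lies midway between the tips of the shut fingers; the grasp point (between the pads) lies 19 mm behind it; z points along the fingers, y is the direction in which the jaws open and shut (so a half turn about z gives the same grasp; the last joint's range is limited). The gripper opens to 93 mm and grips with 3 to 60 N. Pads are 15 mm wide; open, the fingers measure 128 mm over their backs; the gripper's body (75 mm by 188 mm) begins 65 mm behind the grasp point.
Start: joints at [-1.321, 0.13, 1.488, -0, 1.523, -0.085], TCP at [0.197, -0.567, 0.219] pointing down, gripper open.
Joint ranges: [-2.96, 2.96], [-0.89, 2.26], [0.02, 2.5], [-1.34, 4.48], [0, 2.73], [-2.66, 2.66]. Speed limits (rad/s): [2.39, 2.39, 2.79, 3.14, 3.14, 3.14].

INTERFACE

Orientations are given as a rotation vector (axis times angle).
In Python, from plant import arm gives the robot as it stands.
- The arm moves only by the tool arm_command, never from a script. Its argument "moves" is a list of rows, each an object of numbers: "x", "y", "z": the shift along the tool's x, y, z in cm; "wx", "wy", "wz": the turn, a rotation vector about the tool's x, y, z in degrees; "fingers": the gripper command: -1 is shut, 1 is fully open, values between are in proportion. In form: [{"x": .., "y": .., "z": .., "wx": .., "wy": .., "wz": .., "fingers": ..}, ...]. A call has 1 to 8 rows; each row shifts and turns the commanded pose from where the row before left it, along the tool's axes as they then stand; what a row does not reach is not made up. A row lasts 1/10 s, in which the tool goes at most 50 mm and 8.59 degrees, less where a joint would pass 70% of its speed; a pose out of reach is approached as far as the arm can. A call with a gripper value outside its range is refused whole. The fingers move at their own pace and stop on an object; "squeeze" is the grip in N (left out, the last holds). Time passes only in rows, so rows that do not move let the fingers close. It gives the time, the measured TCP pose, the force and the opening at its end, in the units of the state.
- arm.get_obs(): the state, without advancing time (a new reading comes with each control period).
- arm.camera(name): name is "scene" or "top" or "wrist"; returns the picture (384x512x3 uint8, blue, green, red); there is no depth.
- arm.calibration(name): a dict with "fx", "fy", "cx", "cy" (pixels), "extrinsics" (4x4, takes a point from camera to world coordinates). Camera axes: x right, y up, looking along -z (the intrinsics and any distortion apply to the point x, -y, -z); pixel columns grow to the right and rows downward; lengths in m; the calibration is good to about 2 mm. The wrist camera is an equidistant fisheye: a pixel r from the principal point sees the ray r / f radians off the axis. A picture is of the moment at which its call begins: read the wrist's pose just before it. calibration takes no time and is no camera call; for the wrist camera it gives the pose at the moment of the call.
- arm.job_done(): hands the job in, once; it reports no verdict.
The state is a dict: "time": time; "qpos": joint angles; "qd": joint speeds; "effort": joint torques, N m; "eef_pos": TCP position; "ee_rot": TCP orientation; "ft_force": force on the tool from outside, world axes, zero at the start; "moment": the same for the moment, N m; "finger_gap": finger opening in m.
Only numpy, scipy, OpenCV 4.12 (cv2) and the standard library are available. Lean on these libraries where they do the work, as an engineer would, in place of code of your own. Each camera call takes 0.05 s, during which the arm holds its last target. There are 200 camera calls.

## Working session

There is one attempt and no reset: what is moved stays moved. The work goes in short steps, Python scripts to look and compute and a tool call to move; the robot and the scene stay as the last step left them, time stands still between calls to the robot, and variables do not carry over. Pictures are saved under pics/ and viewed, about 8 in all and at most 12, crops included, and the job is handed in when it is done.

Besides the shell and the picture viewer there is one more tool, called after "Emit:" as name(argument=value, ...) on one line, values as JSON. arm_command: Moves the arm, as the interface text tells. Its arguments: {"type":"object","properties":{"moves":{"type":"array"},"squeeze":{"type":"number"}},"required":["moves"]}

```bash
mkdir -p pics; ls
cat > h.py <<'E'
import numpy as np, cv2
from plant import arm
from scipy.spatial.transform import Rotation as R
def ray(name,u,v,cal=None):
    c=cal or arm.calibration(name); E=np.array(c['extrinsics'])
    x=(u-c['cx'])/c['fx']; y=(v-c['cy'])/c['fy']
    if name=='wrist':
        r=np.hypot(x,y); s=np.sin(r)/r if r>1e-9 else 1
        d=np.array([x*s,-y*s,-np.cos(r)])
    else:
        if c.get('dist') is not None: print('dist',c['dist'])
        d=np.array([x,-y,-1])
    d=E[:3,:3]@d
    return E[:3,3],d/np.linalg.norm(d)
def onz(name,u,v,z,cal=None):
    o,d=ray(name,u,v,cal); return o+d*(z-o[2])/d[2]
def proj(name,p,cal=None):
    c=cal or arm.calibration(name); E=np.array(c['extrinsics'])
    q=E[:3,:3].T@(np.asarray(p)-E[:3,3]); x,y,z=q[0],-q[1],-q[2]
    if name=='wrist':
        t=np.arctan2(np.hypot(x,y),z)/np.hypot(x,y); return c['cx']+c['fx']*x*t,c['cy']+c['fy']*y*t
    return c['cx']+c['fx']*x/z,c['cy']+c['fy']*y/z
E
python3 - <<'E'
from h import *
for n in ('top','scene'):
    print(n,arm.calibration(n)); im=arm.camera(n); cv2.imwrite(f'pics/{n}0.png',im)
a=cv2.imread('pics/top0.png');cv2.imwrite('pics/top0b.png',cv2.resize(a,(800,600),interpolation=cv2.INTER_CUBIC))
a=cv2.imread('pics/scene0.png');cv2.imwrite('pics/scene0b.png',cv2.resize(a,(800,600),interpolation=cv2.INTER_CUBIC))
o=arm.get_obs();print(o)
E
```

```text
pics
top {'fx': 386.4558938491003, 'fy': 386.4558938491003, 'cx': 255.48839752059504, 'cy': 189.20764919296104, 'extrinsics': array([[-0.02435246,  0.99471272, -0.09976756,  0.45745518],
       [-0.99956704, -0.02257914,  0.0188655 , -0.03023872],
       [ 0.01651309,  0.10018379,  0.99483191,  1.36226133],
       [ 0.        ,  0.        ,  0.        ,  1.        ]])}
scene {'fx': 348.833656174181, 'fy': 348.833656174181, 'cx': 254.31380258207597, 'cy': 186.66167819251277, 'extrinsics': array([[-0.40375443, -0.57345985,  0.71282969,  1.40866032],
       [ 0.9148289 , -0.2602199 ,  0.3088263 ,  0.33070867],
       [ 0.00839299,  0.77680719,  0.62968258,  0.84659436],
       [ 0.        ,  0.        ,  0.        ,  1.        ]])}
{'time': 0.1, 'qpos': array([-1.32136575e+00,  1.31109855e-01,  1.48916030e+00, -2.72272078e-05,
        1.52298963e+00, -8.53978426e-02]), 'qd': array([ 0.00133641, -0.00247974, -0.00310155, -0.00025397,  0.00118441,
        0.00053007]), 'effort': array([ 9.44611347e-04, -5.61339319e+01, -4.93095946e+01,  7.70561979e-02,
        2.91169609e-02, -6.89109015e-05]), 'eef_pos': array([ 0.19705073, -0.56618048,  0.21768342]), 'ee_rot': array([-3.09603341e+00, -5.23219418e-01,  2.56975021e-04]), 'ft_force': array([0.82025202, 0.19133354, 0.24813758]), 'moment': array([ 0.01339731, -0.06278678,  0.01863332]), 'finger_gap': 0.09271069406465376}
```

View pics/top0b.png

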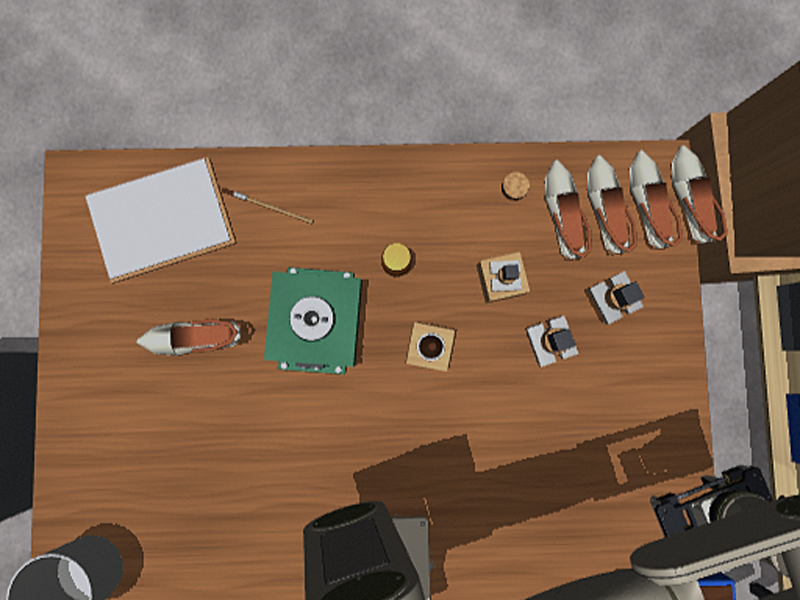

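View pics/scene0b.png

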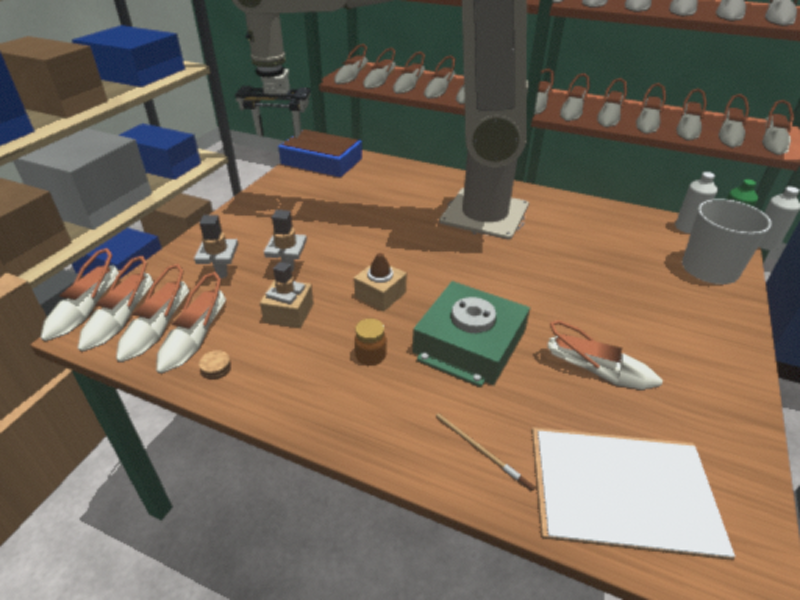

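The top view shows the arbor in its wooden stand at (504,275) and the machine's spindle at (312,318), with dogs at about (297,316) and (328,320). The scene view confirms that the stand arbor, at (285,290), is the smallest one. The two others stand free, without wooden stands.

Run:
```python
from h import *
s=512/800
im=cv2.imread('pics/top0.png')
print('arbor head top',onz('top',510*s,272*s,.136),'stand',onz('top',504*s,277*s,.06))
print('nose',onz('top',312*s,318*s,.09))
print('scene head',onz('scene',284*s,268*s,.136),'nose',onz('scene',474*s,313*s,.09))
def crop(n,im,u,v,h,k):
    c=im[int(v-h):int(v+h),int(u-h):int(u+h)]; return cv2.resize(c,(k,k),interpolation=cv2.INTER_CUBIC)
a=crop('t',im,504*s,275*s,22,400);b=crop('t',im,312*s,318*s,36,400)
cv2.imwrite('pics/crop1.png',np.hstack([a,b]))
print(arm.calibration('wrist'))
```

```text
arbor head top [ 0.62408393 -0.28242487  0.136     ] stand [ 0.62370505 -0.2844595   0.06      ]
nose [0.54191262 0.1303232  0.09      ]
scene head [ 0.63144787 -0.27608239  0.136     ] nose [0.5507609  0.13549429 0.09      ]
{'fx': 297.3186396354542, 'fy': 297.3186396354542, 'cx': 257.22550118988073, 'cy': 194.81185189910357, 'extrinsics': array([[ 0.3287568 ,  0.90095461,  0.28319561,  0.27521909],
       [-0.94440964,  0.31459944,  0.09548622, -0.53854979],
       [-0.00306443, -0.29884441,  0.95429693,  0.38283271],
       [ 0.        ,  0.        ,  0.        ,  1.        ]])}
```

View pics/crop1.png

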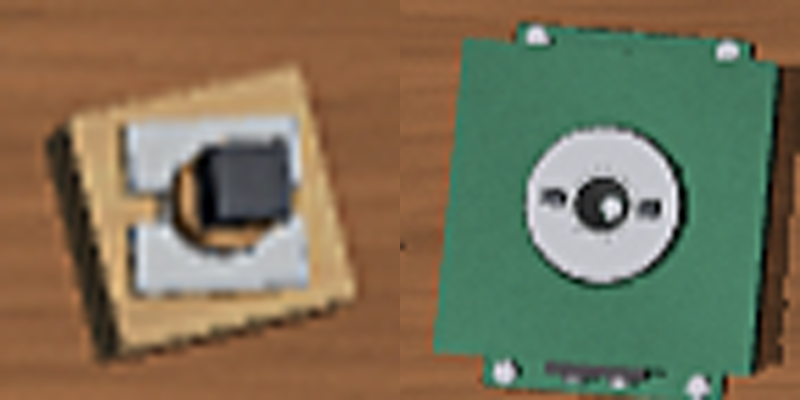

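The left crop shows the arbor flange nearly square to the world, with slots on the left and right (along world y). The right crop shows the spindle centred at (603,203), with dog-like marks at (552,197) and (650,208). Next I'll move above the arbor for a close look.

Emit:
arm_command(moves=[{"x": 4, "y": -1, "z": -0.4, "fingers": 1}, {"x": 4, "y": -1, "z": -0.4}, {"x": 4, "y": -1, "z": -0.4}, {"x": 4, "y": -1, "z": -0.4}, {"x": 4, "y": -1, "z": -0.4}, {"x": 4, "y": -1, "z": -0.4}, {"x": 4, "y": -1, "z": -0.4}, {"x": 4, "y": -1, "z": -0.4}])

```text
$.moves[0]: bad value
```

Emit:
arm_command(moves=[{"x": 4, "y": -1}, {"x": 4, "y": -1}, {"x": 4, "y": -1}, {"x": 4, "y": -1}, {"x": 2, "y": -1}, {"wz": -8.5}, {"wz": -8.5}, {"wz": -8.5}])

```text
$.moves[0]: bad value
```

Emit:
arm_command(moves=[{"wz": -8.5}, {"wz": -8.5}, {"wz": -8.5}, {"wz": -8.5}, {"wz": -8.5}, {}, {}, {}])

```text
$.moves[0]: bad value
```

```bash
cat >> h.py <<'E'
def look(fn):
    o=arm.get_obs(); c=arm.calibration('wrist'); im=arm.camera('wrist'); cv2.imwrite(fn,im)
    M=R.from_rotvec(o['ee_rot']).as_matrix()
    print('t',round(o['time'],2),'p',o['eef_pos'].round(4),'jawdeg',np.degrees(np.arctan2(M[1,1],M[0,1])).round(2),'z',M[:,2].round(4),'F',o['ft_force'].round(2),'gap',round(o['finger_gap'],4),'q',o['qpos'].round(3))
    return o,c,im
E
python3 - <<'E'
from h import *
import pickle
o,c,im=look('pics/w1.png'); pickle.dump(c,open('c1.pkl','wb'))
cv2.imwrite('pics/w1b.png',cv2.resize(im,(800,600),interpolation=cv2.INTER_CUBIC))
E
```

```text
t 0.1 p [ 0.1971 -0.5662  0.2177] jawdeg -70.82 z [-4.0e-04  1.6e-03 -1.0e+00] F [0.82 0.19 0.25] gap 0.0927 q [-1.321  0.131  1.489 -0.     1.523 -0.085]
```

View pics/w1b.png

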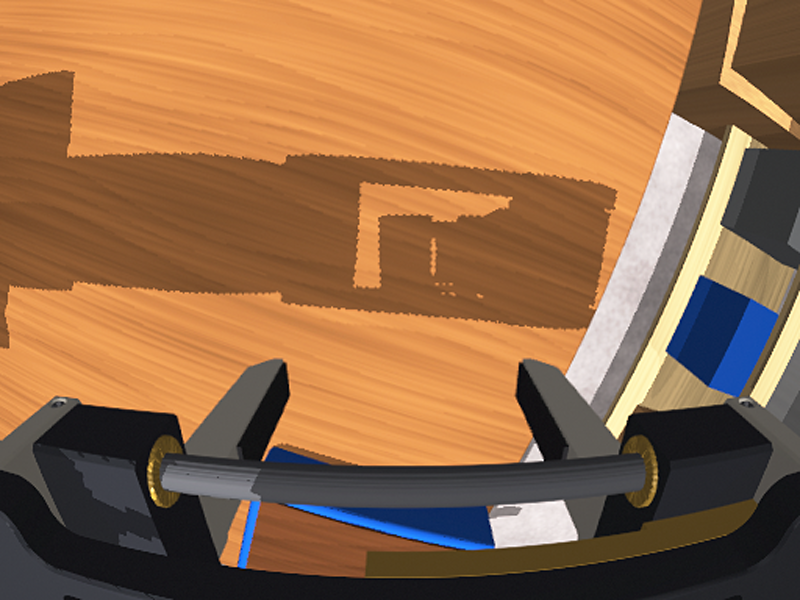

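The moves were refused because every key is needed. The wrist view shows only bench and the fingers (tips at about (275,365) and (530,365)). I'll resend the full rows.

Emit:
arm_command(moves=[{"x": 4, "y": -1, "z": -0.4, "wx": 0, "wy": 0, "wz": 0, "fingers": 1}, {"x": 4, "y": -1, "z": -0.4, "wx": 0, "wy": 0, "wz": 0, "fingers": 1}, {"x": 4, "y": -1, "z": -0.4, "wx": 0, "wy": 0, "wz": 0, "fingers": 1}, {"x": 4, "y": -1, "z": -0.4, "wx": 0, "wy": 0, "wz": 0, "fingers": 1}, {"x": 4, "y": -1, "z": -0.4, "wx": 0, "wy": 0, "wz": 0, "fingers": 1}, {"x": 4, "y": -1, "z": -0.4, "wx": 0, "wy": 0, "wz": 0, "fingers": 1}, {"x": 4, "y": -1, "z": -0.4, "wx": 0, "wy": 0, "wz": 0, "fingers": 1}, {"x": 4, "y": -1, "z": -0.4, "wx": 0, "wy": 0, "wz": 0, "fingers": 1}])

```text
time: 0.95
eef_pos: [0.4743, -0.3847, 0.2505]
ee_rot: [-3.097, -0.523, 0.0]
ft_force: [0.3, 0.2, -0.4]
finger_gap: 0.0932
```

Emit:
arm_command(moves=[{"x": 4, "y": -1, "z": 0, "wx": 0, "wy": 0, "wz": 0, "fingers": 1}, {"x": 4, "y": -1, "z": 0, "wx": 0, "wy": 0, "wz": 0, "fingers": 1}, {"x": 4, "y": -1, "z": 0, "wx": 0, "wy": 0, "wz": 0, "fingers": 1}, {"x": 4, "y": -1, "z": 0, "wx": 0, "wy": 0, "wz": 0, "fingers": 1}, {"x": 2, "y": -1, "z": 0, "wx": 0, "wy": 0, "wz": 0, "fingers": 1}, {"x": 0, "y": 0, "z": 0, "wx": 0, "wy": 0, "wz": -8.5, "fingers": 1}, {"x": 0, "y": 0, "z": 0, "wx": 0, "wy": 0, "wz": -8.5, "fingers": 1}, {"x": 0, "y": 0, "z": 0, "wx": 0, "wy": 0, "wz": -8.5, "fingers": 1}])

```text
time: 1.75
eef_pos: [0.6267, -0.2791, 0.2498]
ee_rot: [-2.901, -1.204, 0.001]
ft_force: [-0.5, 0.3, -0.6]
finger_gap: 0.0928
```

Emit:
arm_command(moves=[{"x": 0, "y": 0, "z": 0, "wx": 0, "wy": 0, "wz": -8.5, "fingers": 1}, {"x": 0, "y": 0, "z": 0, "wx": 0, "wy": 0, "wz": -8.5, "fingers": 1}, {"x": 0, "y": 0, "z": 0, "wx": 0, "wy": 0, "wz": -8.5, "fingers": 1}, {"x": 0, "y": 0, "z": 0, "wx": 0, "wy": 0, "wz": -8.5, "fingers": 1}, {"x": 0, "y": 0, "z": 0, "wx": 0, "wy": 0, "wz": -8.5, "fingers": 1}, {"x": 0, "y": 0, "z": 0, "wx": 0, "wy": 0, "wz": 0, "fingers": 1}, {"x": 0, "y": 0, "z": 0, "wx": 0, "wy": 0, "wz": 0, "fingers": 1}])

```text
time: 2.45
eef_pos: [0.6266, -0.2795, 0.2502]
ee_rot: [-2.28, -2.161, 0.0]
ft_force: [-0.0, -0.1, 0.8]
finger_gap: 0.093
```

Run:
```python
from h import *
import pickle
o,c,im=look('pics/w2.png'); pickle.dump(c,open('c2.pkl','wb'))
cv2.imwrite('pics/w2b.png',cv2.resize(im,(800,600),interpolation=cv2.INTER_CUBIC))
```

```text
t 2.45 p [ 0.6266 -0.2795  0.2502] jawdeg -3.08 z [-6.e-04  3.e-04 -1.e+00] F [-0.01 -0.12  0.84] gap 0.093 q [-0.494  0.356  1.169 -0.     1.617 -0.441]
```

View pics/w2b.png

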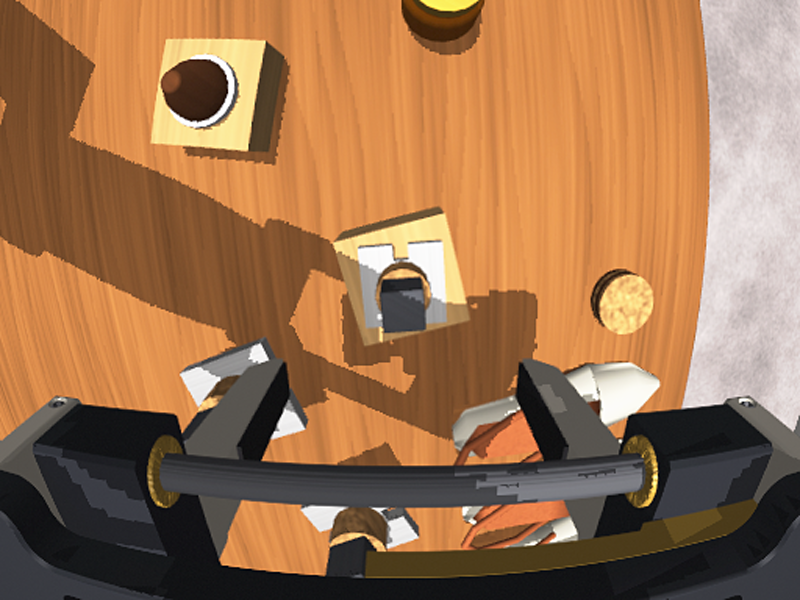

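The arbor is in view: head top at about (404,311) in the 800-px picture, flange edges from (358,248) to (443,241), slots up and down. Next I'll measure it numerically.

Run:
```python
from h import *
import pickle
c=pickle.load(open('c2.pkl','rb')); im=cv2.imread('pics/w2.png')
u0,v0,u1,v1=222,150,305,225
g=im[v0:v1,u0:u1].astype(int); 
hsv=cv2.cvtColor(im[v0:v1,u0:u1],cv2.COLOR_BGR2HSV)
# flange: bright, unsaturated
m=((hsv[...,1]<60)&(hsv[...,2]>110)).astype(np.uint8)
pts=np.argwhere(m)[:,::-1]
P=np.array([onz('wrist',u+u0,v+v0,.072,c)[:2] for u,v in pts])
r=cv2.minAreaRect((P*1000).astype(np.float32)); print('flange rect mm',r)
h=((hsv[...,2]<75)&(hsv[...,1]<110)).astype(np.uint8)
n,l,st,ce=cv2.connectedComponentsWithStats(h); print(st[1:],ce[1:])
k=1+np.argmax(st[1:,4]); x,y,w,hh,_=st[k]
print(g.mean(2).astype(int)[y-1:y+hh+1,x+w//2-6:x+w//2+6:4].T.tolist())
for z in (.136,):
    Q=np.array([onz('wrist',u+u0,v+v0,z,c)[:2] for v,u in np.argwhere(l==k)])
    print('head dark range',Q.min(0),Q.max(0))
# head lower edge = top face far edge ; lateral centre
v=g.mean(2)
print('s',v0+y,v0+y+hh,u0+x,u0+x+w)
for (u,vv) in ((404*.64,332*.64),(404*.64,292*.64),(384*.64,311*.64),(427*.64,311*.64)): print(onz('wrist',u,vv,.136,c))
```

```text
flange rect mm ((625.4608764648438, -286.63763427734375), (64.31039428710938, 64.65090942382812), 1.6110941171646118)
[[ 21  28  29  35 775]] [[34.62451613 45.6916129 ]]
[[169, 104, 34, 41, 41, 35, 31, 35, 31, 42, 59, 67, 70, 71, 69, 67, 69, 70, 70, 69, 70, 70, 70, 67, 67, 67, 67, 68, 67, 68, 68, 67, 66, 65, 64, 68, 126], [173, 80, 34, 40, 41, 41, 40, 41, 33, 62, 70, 71, 69, 67, 69, 71, 70, 68, 67, 69, 69, 69, 70, 69, 69, 69, 67, 67, 66, 68, 67, 67, 67, 66, 65, 84, 124], [140, 51, 38, 41, 41, 42, 41, 41, 41, 92, 116, 121, 88, 68, 68, 67, 68, 70, 71, 67, 67, 70, 68, 68, 69, 68, 69, 69, 67, 67, 66, 66, 67, 65, 61, 108, 131]]
head dark range [ 0.61163166 -0.30021847] [ 0.63863986 -0.26557493]
s 178 213 243 272
[ 0.62556676 -0.30113292  0.136     ]
[ 0.62695828 -0.27447788  0.136     ]
[ 0.6136624  -0.28628047  0.136     ]
[ 0.64085371 -0.2877288   0.136     ]
```

Emit:
arm_command(moves=[{"x": -0.75, "y": -0.1, "z": 2, "wx": 0, "wy": 0, "wz": 0, "fingers": 1}, {"x": 0, "y": 0, "z": 3, "wx": 0, "wy": 0, "wz": 0, "fingers": 1}, {"x": 0, "y": 0, "z": 3, "wx": 0, "wy": 0, "wz": 0, "fingers": 1}, {"x": 0, "y": 0, "z": 3, "wx": 0, "wy": 0, "wz": 0, "fingers": 1}, {"x": 0, "y": 0, "z": 2, "wx": 0, "wy": 0, "wz": 0, "fingers": 1}, {"x": 0, "y": 0, "z": 1.7, "wx": 0, "wy": 0, "wz": 0, "fingers": 1}, {"x": 0, "y": 0, "z": 0, "wx": 0, "wy": 0, "wz": 0, "fingers": 1}])

```text
time: 3.2
eef_pos: [0.6236, -0.2861, 0.1002]
ee_rot: [-2.274, -2.161, 0.002]
ft_force: [0.0, 0.1, -0.7]
finger_gap: 0.093
```

Emit:
arm_command(moves=[{"x": 0, "y": 0, "z": 0, "wx": 0, "wy": 0, "wz": 0, "fingers": -1}, {"x": 0, "y": 0, "z": 0, "wx": 0, "wy": 0, "wz": 0, "fingers": -1}, {"x": 0, "y": 0, "z": 0, "wx": 0, "wy": 0, "wz": 0, "fingers": -1}, {"x": 0, "y": 0, "z": 0, "wx": 0, "wy": 0, "wz": 0, "fingers": -1}, {"x": 0, "y": 0, "z": 0, "wx": 0, "wy": 0, "wz": 0, "fingers": -1}, {"x": 0, "y": 0, "z": 0, "wx": 0, "wy": 0, "wz": 0, "fingers": -1}, {"x": 0, "y": 0, "z": 0, "wx": 0, "wy": 0, "wz": 0, "fingers": -1}, {"x": 0, "y": 0, "z": 0, "wx": 0, "wy": 0, "wz": 0, "fingers": -1}], squeeze=15)

```text
time: 4.0
eef_pos: [0.6253, -0.2871, 0.1036]
ee_rot: [-2.275, -2.166, 0.0]
ft_force: [1.1, -0.4, 0.1]
finger_gap: 0.0336
```

Emit:
arm_command(moves=[{"x": 0, "y": 0, "z": 0, "wx": 0, "wy": 0, "wz": 0, "fingers": -1}, {"x": 0, "y": 0, "z": 0, "wx": 0, "wy": 0, "wz": 0, "fingers": -1}, {"x": 0, "y": 0, "z": 0, "wx": 0, "wy": 0, "wz": 0, "fingers": -1}], squeeze=60)

```text
time: 4.3
eef_pos: [0.6257, -0.2871, 0.1037]
ee_rot: [2.275, 2.166, 0.001]
ft_force: [3.0, -0.1, 0.1]
finger_gap: 0.0282
```

Emit:
arm_command(moves=[{"x": 0, "y": 0, "z": -1, "wx": 0, "wy": 0, "wz": 0, "fingers": -1}, {"x": 0, "y": 0, "z": -2, "wx": 0, "wy": 0, "wz": 0, "fingers": -1}, {"x": 0, "y": 0, "z": -2, "wx": 0, "wy": 0, "wz": 0, "fingers": -1}, {"x": 0, "y": 0, "z": -2, "wx": 0, "wy": 0, "wz": 0, "fingers": -1}, {"x": 0, "y": 0, "z": -3, "wx": 0, "wy": 0, "wz": 0, "fingers": -1}, {"x": 0, "y": 0, "z": -3, "wx": 0, "wy": 0, "wz": 0, "fingers": -1}, {"x": 0, "y": 0, "z": -2, "wx": 0, "wy": 0, "wz": 0, "fingers": -1}, {"x": 0, "y": 0, "z": 0, "wx": 0, "wy": 0, "wz": 0, "fingers": -1}])

```text
time: 5.1
eef_pos: [0.6263, -0.2877, 0.2579]
ee_rot: [2.272, 2.163, 0.002]
ft_force: [0.5, 0.1, -4.7]
finger_gap: 0.0282
```

Emit:
arm_command(moves=[{"x": 3, "y": -1, "z": 0, "wx": 0, "wy": 0, "wz": 0, "fingers": -1}, {"x": 4, "y": -1, "z": 0, "wx": 0, "wy": 0, "wz": 0, "fingers": -1}, {"x": 4, "y": -1, "z": 0, "wx": 0, "wy": 0, "wz": 0, "fingers": -1}, {"x": 4, "y": -1, "z": 0, "wx": 0, "wy": 0, "wz": 0, "fingers": -1}, {"x": 4, "y": -1, "z": 0, "wx": 0, "wy": 0, "wz": 0, "fingers": -1}, {"x": 4, "y": -1, "z": 0, "wx": 0, "wy": 0, "wz": 0, "fingers": -1}, {"x": 3, "y": -1, "z": 0, "wx": 0, "wy": 0, "wz": 0, "fingers": -1}, {"x": 2, "y": 0, "z": 0, "wx": 0, "wy": 0, "wz": 0, "fingers": -1}])

```text
time: 5.9
eef_pos: [0.5669, -0.0014, 0.2515]
ee_rot: [-2.271, -2.166, 0.004]
ft_force: [0.5, -0.3, -5.6]
finger_gap: 0.0278
```

Emit:
arm_command(moves=[{"x": 2, "y": 0, "z": 0, "wx": 0, "wy": 0, "wz": 0, "fingers": -1}, {"x": 0, "y": 0, "z": 0, "wx": 0, "wy": 0, "wz": 0, "fingers": -1}, {"x": 0, "y": 0, "z": 0, "wx": 0, "wy": 0, "wz": 0, "fingers": -1}])

```text
time: 6.2
eef_pos: [0.5691, 0.0162, 0.2518]
ee_rot: [-2.273, -2.166, 0.004]
ft_force: [-0.2, -1.3, -5.7]
finger_gap: 0.028
```

Run:
```python
from h import *
import pickle
o,c,im=look('pics/w3.png'); pickle.dump(c,open('c3.pkl','wb'))
cv2.imwrite('pics/w3b.png',cv2.resize(im,(800,600),interpolation=cv2.INTER_CUBIC))
```

```text
t 6.2 p [0.5691 0.0162 0.2518] jawdeg -2.75 z [-3.1e-03 -3.0e-04 -1.0e+00] F [-0.2  -1.27 -5.71] gap 0.028 q [-0.061  0.039  1.525 -0.     1.581 -0.013]
```

View pics/w3b.png

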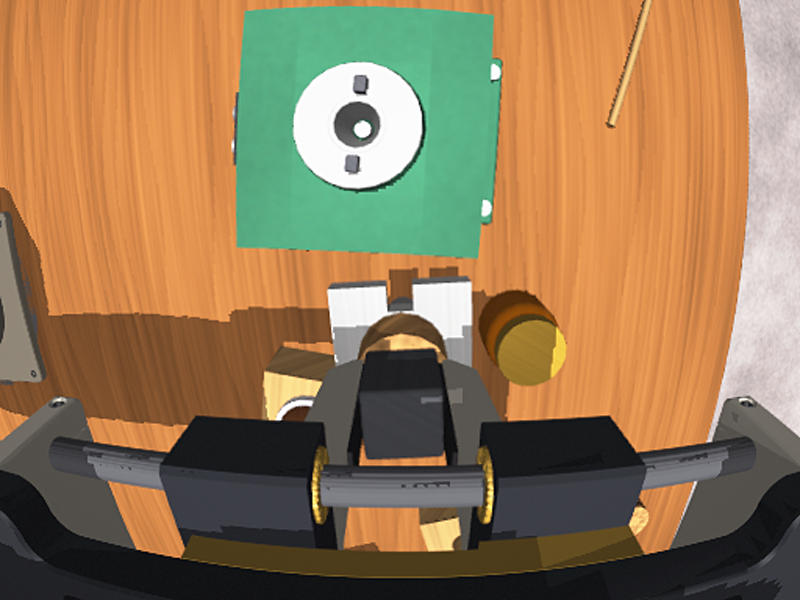

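The close view shows the spindle face centred at (358,125), dog tops at (361,84) and (352,163), and the held arbor at (400,350). I'll measure the centre, the dog line and the flange heading.

```bash
cat > meas.py <<'E'
from h import *
def face(im,c,box=(150,10,300,150)):
    u0,v0,u1,v1=box; s=im[v0:v1,u0:u1]; hsv=cv2.cvtColor(s,cv2.COLOR_BGR2HSV)
    m=((hsv[...,1]<50)&(hsv[...,2]>150)).astype(np.uint8)
    n,l,st,ce=cv2.connectedComponentsWithStats(m); k=1+np.argmax(st[1:,4])
    cs,_=cv2.findContours((l==k).astype(np.uint8),cv2.RETR_CCOMP,cv2.CHAIN_APPROX_NONE)
    for ct in sorted(cs,key=cv2.contourArea,reverse=True)[:4]:
        if cv2.contourArea(ct)<20: continue
        ct=ct[:,0]+[u0,v0]; A=cv2.contourArea(ct)
        for z in (.09,.10):
            P=np.array([onz('wrist',u,v,z,c)[:2] for u,v in ct])
            e=cv2.minAreaRect((1000*P).astype(np.float32)) if A<400 else cv2.fitEllipse((1000*P).astype(np.float32))
            print('area',A,'z',z,'c',np.round(e[0],1),'size',np.round(e[1],1),'ang',round(e[2],1))
E
python3 - <<'E'
from meas import *
import pickle
c=pickle.load(open('c3.pkl','rb')); im=cv2.imread('pics/w3.png')
face(im,c)
s=.64
d1=onz('wrist',361*s,81*s,.1,c);d2=onz('wrist',352.5*s,161*s,.1,c);print('dogs',d1,d2,(d1+d2)/2,np.degrees(np.arctan2(-(d1-d2)[0],(d1-d2)[1])))
# flange far edge (top surface): seat z = tcp-.0437, top +.012
z=.2518-.0437+.012
a=onz('wrist',329*s,289*s,z,c);b=onz('wrist',471*s,283*s,z,c);print('flange edge',a,b,np.linalg.norm(a-b),np.degrees(np.arctan2((b-a)[1],(b-a)[0])))
q=[(244,10),(494,16),(479,258),(237,246)]
q=[onz('wrist',u*s,v*s,.07,c) for u,v in q]; q=np.array(q);print('casting',q.round(4),q.mean(0))
E
```

```text
area 5152.0 z 0.09 c [541.3 130.5] size [89.5 89.6] ang 50.0
area 5152.0 z 0.1 c [542.3 129.6] size [86.8 86.8] ang 50.0
area 712.5 z 0.09 c [541.2 130.6] size [33.  33.4] ang 174.0
area 712.5 z 0.1 c [542.2 129.7] size [31.9 32.4] ang 174.0
area 127.5 z 0.09 c [545.5 158.6] size [15.9 12. ] ang 85.7
area 127.5 z 0.1 c [546.3 156.8] size [15.4 11.7] ang 85.7
area 112.5 z 0.09 c [536.6 102.8] size [14.4 11. ] ang 86.5
area 112.5 z 0.1 c [537.7 102.7] size [14.  10.6] ang 86.5
dogs [0.54698656 0.15907291 0.1       ] [0.53839532 0.10419875 0.1       ] [0.54269094 0.13163583 0.1       ] -8.89814211193279
flange edge [0.53711547 0.04758265 0.2201    ] [0.59995284 0.04737568 0.2201    ] 0.06283770610707114 -0.18871915295285868
casting [[0.4564 0.2346 0.07  ]
 [0.6457 0.214  0.07  ]
 [0.6271 0.0266 0.07  ]
 [0.4384 0.0465 0.07  ]] [0.54189971 0.13043539 0.07      ]
```

Emit:
arm_command(moves=[{"x": 1.5, "y": -0.4, "z": 0, "wx": 0, "wy": 0, "wz": 0, "fingers": -1}, {"x": 2.5, "y": -0.7, "z": 0, "wx": 0, "wy": 0, "wz": 0, "fingers": -1}, {"x": 2.5, "y": -0.7, "z": 0, "wx": 0, "wy": 0, "wz": 0, "fingers": -1}, {"x": 2.5, "y": -0.7, "z": 0, "wx": 0, "wy": 0, "wz": 0, "fingers": -1}, {"x": 1.5, "y": -0.5, "z": 0, "wx": 0, "wy": 0, "wz": 0, "fingers": -1}, {"x": 0.86, "y": -0.27, "z": 0, "wx": 0, "wy": 0, "wz": 3, "fingers": -1}, {"x": 0, "y": 0, "z": 0, "wx": 0, "wy": 0, "wz": 0, "fingers": -1}, {"x": 0, "y": 0, "z": 0, "wx": 0, "wy": 0, "wz": 0, "fingers": -1}])

```text
time: 7.05
eef_pos: [0.5431, 0.1306, 0.2534]
ee_rot: [2.33, 2.107, -0.001]
ft_force: [0.3, -0.5, -5.8]
finger_gap: 0.0283
```

Run:
```python
from h import *
import pickle
o,c,im=look('pics/w4.png'); pickle.dump(c,open('c4.pkl','wb')); print(o['moment'])
s=arm.camera('scene'); cv2.imwrite('pics/s4.png',cv2.resize(s[130:290,220:420],(800,640))[:600])
```

```text
t 7.05 p [0.5431 0.1306 0.2534] jawdeg -5.75 z [-2.e-04 -5.e-04 -1.e+00] F [ 0.32 -0.5  -5.76] gap 0.0283 q [ 0.145  0.006  1.555 -0.     1.581  0.245]
[-0.12008934 -0.03346869 -0.01566141]
```

Emit:
arm_command(moves=[{"x": 0.07, "y": -0.12, "z": 1.5, "wx": 0, "wy": 0, "wz": 0, "fingers": -1}, {"x": 0, "y": 0, "z": 2, "wx": 0, "wy": 0, "wz": 0, "fingers": -1}, {"x": 0, "y": 0, "z": 2, "wx": 0, "wy": 0, "wz": 0, "fingers": -1}, {"x": 0, "y": 0, "z": 1.0, "wx": 0, "wy": 0, "wz": 0, "fingers": -1}, {"x": 0, "y": 0, "z": 0, "wx": 0, "wy": 0, "wz": 0, "fingers": -1}, {"x": 0, "y": 0, "z": 0, "wx": 0, "wy": 0, "wz": 0, "fingers": -1}])

```text
time: 7.75
eef_pos: [0.5421, 0.1317, 0.1888]
ee_rot: [2.331, 2.106, 0.0]
ft_force: [-0.6, 0.5, -5.0]
finger_gap: 0.0279
```

Run:
```python
from h import *
import pickle
o,c,im=look('pics/w5.png'); pickle.dump(c,open('c5.pkl','wb')); print(o['moment'])
s=arm.camera('scene'); cv2.imwrite('pics/s5.png',np.hstack([cv2.resize(s[130:250,230:370],(420,360)),cv2.resize(im[120:300,150:340],(380,360))]))
```

```text
t 7.75 p [0.5421 0.1317 0.1888] jawdeg -5.83 z [ 1.e-04 -0.e+00 -1.e+00] F [-0.62  0.51 -5.04] gap 0.0279 q [ 0.147  0.032  1.646 -0.     1.463  0.248]
[-0.04429954 -0.11670631 -0.00431421]
```

View pics/s5.png

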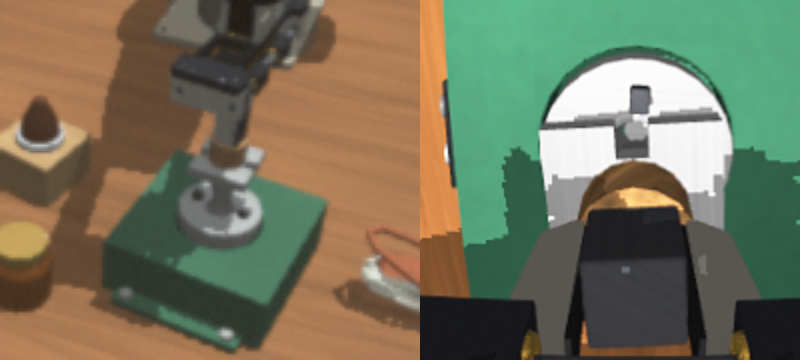

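The arbor hangs over the spindle with its foot just above the bore. The far dog at (640,100) sits a little right of the slot at (632,145), as expected with about 3° still to turn. I'll lower it now.

Emit:
arm_command(moves=[{"x": 0, "y": 0, "z": 1, "wx": 0, "wy": 0, "wz": 0, "fingers": -1}, {"x": 0, "y": 0, "z": 1, "wx": 0, "wy": 0, "wz": 0, "fingers": -1}, {"x": 0, "y": 0, "z": 0.6, "wx": 0, "wy": 0, "wz": 0, "fingers": -1}, {"x": 0, "y": 0, "z": 0.4, "wx": 0, "wy": 0, "wz": 0, "fingers": -1}, {"x": 0, "y": 0, "z": 0, "wx": 0, "wy": 0, "wz": 0, "fingers": -1}, {"x": 0, "y": 0, "z": 0, "wx": 0, "wy": 0, "wz": 0, "fingers": -1}])

```text
time: 8.45
eef_pos: [0.542, 0.1319, 0.1587]
ee_rot: [-2.331, -2.106, 0.0]
ft_force: [0.0, 1.1, -5.7]
finger_gap: 0.0279
```

Emit:
arm_command(moves=[{"x": 0, "y": 0, "z": 0.4, "wx": 0, "wy": 0, "wz": 0, "fingers": -1}, {"x": 0, "y": 0, "z": 0.3, "wx": 0, "wy": 0, "wz": 0, "fingers": -1}, {"x": 0, "y": 0, "z": 0.2, "wx": 0, "wy": 0, "wz": 0, "fingers": -1}, {"x": 0, "y": 0, "z": 0.1, "wx": 0, "wy": 0, "wz": 0, "fingers": -1}, {"x": 0, "y": 0, "z": 0, "wx": 0, "wy": 0, "wz": 0, "fingers": -1}, {"x": 0, "y": 0, "z": 0, "wx": 0, "wy": 0, "wz": 0, "fingers": -1}])

```text
time: 9.05
eef_pos: [0.542, 0.1319, 0.1487]
ee_rot: [2.331, 2.106, 0.0]
ft_force: [-0.9, 0.4, -5.8]
finger_gap: 0.0281
```

Emit:
arm_command(moves=[{"x": 0, "y": 0, "z": 0.2, "wx": 0, "wy": 0, "wz": 0, "fingers": -1}, {"x": 0, "y": 0, "z": 0.1, "wx": 0, "wy": 0, "wz": 0, "fingers": -1}, {"x": 0, "y": 0, "z": 0.1, "wx": 0, "wy": 0, "wz": 0, "fingers": -1}, {"x": 0, "y": 0, "z": 0, "wx": 0, "wy": 0, "wz": 0, "fingers": -1}])

```text
time: 9.45
eef_pos: [0.5418, 0.1319, 0.1444]
ee_rot: [-2.331, -2.106, 0.0]
ft_force: [0.5, 1.0, -5.2]
finger_gap: 0.0282
```

Emit:
arm_command(moves=[{"x": 0, "y": 0, "z": 0.07, "wx": 0, "wy": 0, "wz": 0, "fingers": -1}, {"x": 0, "y": 0, "z": 0, "wx": 0, "wy": 0, "wz": 0, "fingers": -1}, {"x": 0, "y": 0, "z": 0, "wx": 0, "wy": 0, "wz": 0, "fingers": -1}])

```text
time: 9.75
eef_pos: [0.542, 0.1319, 0.144]
ee_rot: [2.331, 2.106, 0.0]
ft_force: [0.4, 0.4, -6.5]
finger_gap: 0.0282
```

Emit:
arm_command(moves=[{"x": 0, "y": 0, "z": 0.06, "wx": 0, "wy": 0, "wz": 0, "fingers": -1}, {"x": 0, "y": 0, "z": 0, "wx": 0, "wy": 0, "wz": 0, "fingers": -1}, {"x": 0, "y": 0, "z": 0, "wx": 0, "wy": 0, "wz": 0, "fingers": -1}])

```text
time: 10.05
eef_pos: [0.5421, 0.1319, 0.1435]
ee_rot: [2.331, 2.106, 0.0]
ft_force: [0.1, -0.3, -4.6]
finger_gap: 0.0281
```

Contact with the dog tops is either just starting or about to. I'll ease down a little more.

Emit:
arm_command(moves=[{"x": 0, "y": 0, "z": 0.05, "wx": 0, "wy": 0, "wz": 0, "fingers": -1}, {"x": 0, "y": 0, "z": 0, "wx": 0, "wy": 0, "wz": 0, "fingers": -1}, {"x": 0, "y": 0, "z": 0, "wx": 0, "wy": 0, "wz": 0, "fingers": -1}])

```text
time: 10.35
eef_pos: [0.5422, 0.132, 0.1434]
ee_rot: [2.331, 2.106, 0.001]
ft_force: [-2.2, 0.1, 1.4]
finger_gap: 0.0277
```

Emit:
arm_command(moves=[{"x": 0, "y": 0, "z": 0.05, "wx": 0, "wy": 0, "wz": 0, "fingers": -1}, {"x": 0, "y": 0, "z": 0, "wx": 0, "wy": 0, "wz": 0, "fingers": -1}, {"x": 0, "y": 0, "z": 0, "wx": 0, "wy": 0, "wz": 0, "fingers": -1}])

```text
time: 10.65
eef_pos: [0.5423, 0.132, 0.1433]
ee_rot: [2.331, 2.106, 0.001]
ft_force: [-3.7, 0.0, 5.7]
finger_gap: 0.0279
```

Emit:
arm_command(moves=[{"x": 0, "y": 0, "z": 0.05, "wx": 0, "wy": 0, "wz": 0, "fingers": -1}, {"x": 0, "y": 0, "z": 0, "wx": 0, "wy": 0, "wz": 0, "fingers": -1}, {"x": 0, "y": 0, "z": 0, "wx": 0, "wy": 0, "wz": 0, "fingers": -1}])

```text
time: 10.95
eef_pos: [0.5423, 0.132, 0.1433]
ee_rot: [2.331, 2.106, 0.002]
ft_force: [-6.0, -0.4, 8.1]
finger_gap: 0.0285
```

Emit:
arm_command(moves=[{"x": 0, "y": -0.05, "z": -0.05, "wx": 0, "wy": 0, "wz": 1, "fingers": -1}, {"x": 0, "y": 0, "z": 0, "wx": 0, "wy": 0, "wz": 0, "fingers": -1}, {"x": 0, "y": 0, "z": 0, "wx": 0, "wy": 0, "wz": 0, "fingers": -1}])

```text
time: 11.25
eef_pos: [0.5422, 0.132, 0.1432]
ee_rot: [2.349, 2.085, 0.002]
ft_force: [-1.3, -0.6, 6.0]
finger_gap: 0.0281
```

Emit:
arm_command(moves=[{"x": 0, "y": 0, "z": 0, "wx": 0, "wy": 0, "wz": 1, "fingers": -1}, {"x": 0, "y": 0, "z": 0, "wx": 0, "wy": 0, "wz": 0, "fingers": -1}, {"x": 0, "y": 0, "z": 0, "wx": 0, "wy": 0, "wz": 0, "fingers": -1}])

```text
time: 11.55
eef_pos: [0.5419, 0.132, 0.1427]
ee_rot: [2.367, 2.065, 0.001]
ft_force: [-1.1, 0.1, 5.1]
finger_gap: 0.0279
```

Emit:
arm_command(moves=[{"x": 0, "y": 0, "z": 0, "wx": 0, "wy": 0, "wz": 1, "fingers": -1}, {"x": 0, "y": 0, "z": 0, "wx": 0, "wy": 0, "wz": 0, "fingers": -1}, {"x": 0, "y": 0, "z": 0, "wx": 0, "wy": 0, "wz": 0, "fingers": -1}])

```text
time: 11.85
eef_pos: [0.5416, 0.132, 0.1426]
ee_rot: [2.385, 2.045, 0.001]
ft_force: [-1.3, -1.1, 4.1]
finger_gap: 0.0282
```

Emit:
arm_command(moves=[{"x": 0, "y": 0, "z": 0, "wx": 0, "wy": 0, "wz": 1, "fingers": -1}, {"x": 0, "y": 0, "z": 0, "wx": 0, "wy": 0, "wz": 0, "fingers": -1}, {"x": 0, "y": 0, "z": 0, "wx": 0, "wy": 0, "wz": 0, "fingers": -1}])

```text
time: 12.15
eef_pos: [0.5416, 0.1317, 0.1415]
ee_rot: [2.403, 2.023, -0.0]
ft_force: [4.3, -0.9, -4.2]
finger_gap: 0.0283
```

Emit:
arm_command(moves=[{"x": 0, "y": 0, "z": 0, "wx": 0, "wy": 0, "wz": 1, "fingers": -1}, {"x": 0, "y": 0, "z": 0, "wx": 0, "wy": 0, "wz": 0, "fingers": -1}, {"x": 0, "y": 0, "z": 0, "wx": 0, "wy": 0, "wz": 0, "fingers": -1}])

```text
time: 12.45
eef_pos: [0.5412, 0.1319, 0.1417]
ee_rot: [-2.421, -2.002, 0.001]
ft_force: [3.2, -0.2, -7.4]
finger_gap: 0.0279
```

Run:
```python
from h import *
import pickle
o,c,im=look('pics/w6.png'); pickle.dump(c,open('c6.pkl','wb')); print(o['moment'])
cv2.imwrite('pics/w6b.png',cv2.resize(im[130:330,150:350],(600,600),interpolation=cv2.INTER_CUBIC))
```

```text
t 12.45 p [0.5412 0.1319 0.1417] jawdeg -10.81 z [-7.e-04 -1.e-04 -1.e+00] F [ 3.19 -0.16 -7.38] gap 0.0279 q [ 0.147  0.065  1.7   -0.     1.377  0.336]
[-0.09013062 -1.03919677 -0.09438316]
```

View pics/w6b.png

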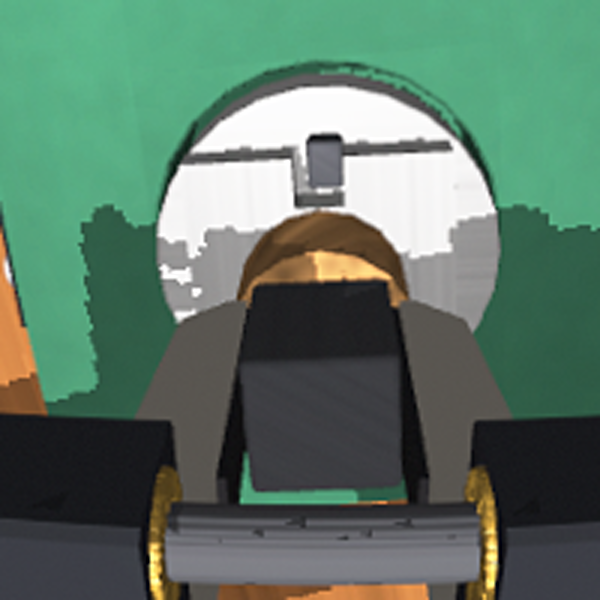

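The far dog at (322,160) is now inside the slot, close to its right wall. The arbor has dropped about 1.7 mm and its weight is off the dogs. I'll shift slightly to +x and lower on, watching the force.

Emit:
arm_command(moves=[{"x": 0, "y": 0.06, "z": 0.05, "wx": 0, "wy": 0, "wz": 0, "fingers": -1}, {"x": 0, "y": 0, "z": 0, "wx": 0, "wy": 0, "wz": 0, "fingers": -1}, {"x": 0, "y": 0, "z": 0, "wx": 0, "wy": 0, "wz": 0, "fingers": -1}])

```text
time: 12.8
eef_pos: [0.5416, 0.1319, 0.1415]
ee_rot: [-2.42, -2.002, 0.001]
ft_force: [0.3, -0.1, -6.9]
finger_gap: 0.0281
```

Emit:
arm_command(moves=[{"x": 0, "y": 0, "z": 0.1, "wx": 0, "wy": 0, "wz": 0, "fingers": -1}, {"x": 0, "y": 0, "z": 0, "wx": 0, "wy": 0, "wz": 0, "fingers": -1}, {"x": 0, "y": 0, "z": 0, "wx": 0, "wy": 0, "wz": 0, "fingers": -1}])

```text
time: 13.1
eef_pos: [0.5418, 0.1319, 0.1407]
ee_rot: [-2.421, -2.002, 0.001]
ft_force: [0.6, -0.0, -6.4]
finger_gap: 0.0278
```

```bash
python3 -c "
from h import *
o=arm.get_obs();print(o['eef_pos'],o['ft_force'],o['moment'])"
```

```text
[0.54175116 0.13187021 0.14067468] [ 0.63031266 -0.04731009 -6.38865053] [-0.05629226 -0.02732484 -0.06301453]
```

Emit:
arm_command(moves=[{"x": 0, "y": 0, "z": 0.1, "wx": 0, "wy": 0, "wz": 0, "fingers": -1}, {"x": 0, "y": 0, "z": 0.1, "wx": 0, "wy": 0, "wz": 0, "fingers": -1}, {"x": 0, "y": 0, "z": 0, "wx": 0, "wy": 0, "wz": 0, "fingers": -1}, {"x": 0, "y": 0, "z": 0, "wx": 0, "wy": 0, "wz": 0, "fingers": -1}])

```text
time: 13.5
eef_pos: [0.542, 0.1318, 0.1387]
ee_rot: [-2.421, -2.002, 0.0]
ft_force: [0.2, -0.1, -5.5]
finger_gap: 0.0281
```

Emit:
arm_command(moves=[{"x": 0, "y": 0, "z": 0.1, "wx": 0, "wy": 0, "wz": 0, "fingers": -1}, {"x": 0, "y": 0, "z": 0, "wx": 0, "wy": 0, "wz": 0, "fingers": -1}, {"x": 0, "y": 0, "z": 0, "wx": 0, "wy": 0, "wz": 0, "fingers": -1}])

```text
time: 13.8
eef_pos: [0.542, 0.1318, 0.1378]
ee_rot: [-2.421, -2.002, 0.0]
ft_force: [0.4, -0.0, -6.1]
finger_gap: 0.0277
```

Emit:
arm_command(moves=[{"x": 0, "y": 0, "z": 0.1, "wx": 0, "wy": 0, "wz": 0, "fingers": -1}, {"x": 0, "y": 0, "z": 0, "wx": 0, "wy": 0, "wz": 0, "fingers": -1}, {"x": 0, "y": 0, "z": 0, "wx": 0, "wy": 0, "wz": 0, "fingers": -1}])

```text
time: 14.1
eef_pos: [0.5423, 0.132, 0.1375]
ee_rot: [2.421, 2.002, 0.001]
ft_force: [-1.1, 0.5, 0.4]
finger_gap: 0.0279
```

Emit:
arm_command(moves=[{"x": 0, "y": 0, "z": 0.1, "wx": 0, "wy": 0, "wz": 0, "fingers": -1}, {"x": 0, "y": 0, "z": 0, "wx": 0, "wy": 0, "wz": 0, "fingers": -1}, {"x": 0, "y": 0, "z": 0, "wx": 0, "wy": 0, "wz": 0, "fingers": -1}])

```text
time: 14.4
eef_pos: [0.5424, 0.1319, 0.1364]
ee_rot: [2.421, 2.002, 0.001]
ft_force: [-1.4, -0.4, 4.3]
finger_gap: 0.0284
```

Emit:
arm_command(moves=[{"x": 0, "y": 0, "z": 0.1, "wx": 0, "wy": 0, "wz": 0, "fingers": -1}, {"x": 0, "y": 0, "z": 0, "wx": 0, "wy": 0, "wz": 0, "fingers": -1}, {"x": 0, "y": 0, "z": 0, "wx": 0, "wy": 0, "wz": 0, "fingers": -1}])

```text
time: 14.7
eef_pos: [0.5424, 0.1318, 0.1352]
ee_rot: [2.421, 2.002, 0.001]
ft_force: [-1.5, -0.2, 5.0]
finger_gap: 0.0283
```

Emit:
arm_command(moves=[{"x": 0, "y": 0, "z": 0.1, "wx": 0, "wy": 0, "wz": 0, "fingers": -1}, {"x": 0, "y": 0, "z": 0, "wx": 0, "wy": 0, "wz": 0, "fingers": -1}, {"x": 0, "y": 0, "z": 0, "wx": 0, "wy": 0, "wz": 0, "fingers": -1}])

```text
time: 15.0
eef_pos: [0.5424, 0.1317, 0.1343]
ee_rot: [2.421, 2.002, 0.001]
ft_force: [-2.4, -1.5, 6.8]
finger_gap: 0.0281
```

Emit:
arm_command(moves=[{"x": 0, "y": -0.02, "z": 0.1, "wx": 0, "wy": 0, "wz": 0, "fingers": -1}, {"x": 0, "y": 0, "z": 0, "wx": 0, "wy": 0, "wz": 0, "fingers": -1}, {"x": 0, "y": 0, "z": 0, "wx": 0, "wy": 0, "wz": 0, "fingers": -1}])

```text
time: 15.3
eef_pos: [0.5424, 0.1317, 0.1337]
ee_rot: [2.42, 2.001, 0.001]
ft_force: [-2.8, -2.0, 7.4]
finger_gap: 0.0281
```

Emit:
arm_command(moves=[{"x": 0, "y": 0, "z": 0.07, "wx": 0, "wy": 0, "wz": 0, "fingers": -1}, {"x": 0, "y": 0, "z": 0, "wx": 0, "wy": 0, "wz": 0, "fingers": -1}, {"x": 0, "y": 0, "z": 0, "wx": 0, "wy": 0, "wz": 0, "fingers": -1}])

```text
time: 15.6
eef_pos: [0.5425, 0.1317, 0.1336]
ee_rot: [2.42, 2.001, 0.002]
ft_force: [-4.3, -1.8, 12.8]
finger_gap: 0.028
```

Emit:
arm_command(moves=[{"x": 0, "y": 0, "z": 0.05, "wx": 0, "wy": 0, "wz": 0, "fingers": -1}, {"x": 0, "y": 0, "z": 0, "wx": 0, "wy": 0, "wz": 0, "fingers": -1}, {"x": 0, "y": 0, "z": 0, "wx": 0, "wy": 0, "wz": 0, "fingers": -1}])

```text
time: 15.9
eef_pos: [0.5426, 0.1317, 0.1336]
ee_rot: [2.42, 2.001, 0.002]
ft_force: [-6.4, -1.7, 15.8]
finger_gap: 0.028
```

Stopped hard at about 9.7–9.9 mm below the dog contact. I'll relieve the side load and press once more to be sure it is home.

Emit:
arm_command(moves=[{"x": 0, "y": -0.06, "z": 0, "wx": 0, "wy": 0, "wz": 0, "fingers": -1}, {"x": 0, "y": 0, "z": 0, "wx": 0, "wy": 0, "wz": 0, "fingers": -1}, {"x": 0, "y": 0, "z": 0, "wx": 0, "wy": 0, "wz": 0, "fingers": -1}])

```text
time: 16.2
eef_pos: [0.5425, 0.1317, 0.1336]
ee_rot: [2.42, 2.001, 0.003]
ft_force: [-2.6, -2.7, 13.3]
finger_gap: 0.0282
```

Emit:
arm_command(moves=[{"x": 0, "y": 0, "z": 0.05, "wx": 0, "wy": 0, "wz": 0, "fingers": -1}, {"x": 0, "y": 0, "z": 0, "wx": 0, "wy": 0, "wz": 0, "fingers": -1}, {"x": 0, "y": 0, "z": 0, "wx": 0, "wy": 0, "wz": 0, "fingers": -1}])

```text
time: 16.5
eef_pos: [0.5425, 0.1317, 0.1336]
ee_rot: [2.419, 2.001, 0.003]
ft_force: [-5.4, -3.5, 17.4]
finger_gap: 0.0282
```

Run:
```python
from h import *
o,c,im=look('pics/w7.png'); print(o['moment'])
```

```text
t 16.5 p [0.5425 0.1317 0.1336] jawdeg -10.83 z [ 3.1e-03 -2.0e-04 -1.0e+00] F [-5.35 -3.53 17.43] gap 0.0282 q [ 1.470e-01  7.100e-02  1.709e+00 -1.000e-03  1.358e+00  3.360e-01]
[-0.35026121  1.33369464 -0.02502152]
```

Emit:
arm_command(moves=[{"x": 0, "y": -0.06, "z": -0.12, "wx": 0, "wy": 0, "wz": 0, "fingers": -1}, {"x": 0, "y": 0, "z": 0, "wx": 0, "wy": 0, "wz": 0, "fingers": -1}, {"x": 0, "y": 0, "z": 0, "wx": 0, "wy": 0, "wz": 0, "fingers": -1}])

```text
time: 16.85
eef_pos: [0.5422, 0.1316, 0.1337]
ee_rot: [2.419, 2.0, 0.004]
ft_force: [1.5, -2.1, 9.6]
finger_gap: 0.0278
```

```bash
python3 -c "
from h import *
o=arm.get_obs();print(o['eef_pos'],o['ft_force'],o['moment'])"
```

```text
[0.5422291  0.13163946 0.13365319] [ 1.45393932 -2.06512232  9.63874944] [-0.42293713 -0.08568387 -0.04234676]
```

Still seated with the side force gone. I'll unload a bit more, then open and rise clear.

Emit:
arm_command(moves=[{"x": 0, "y": 0, "z": -0.1, "wx": 0, "wy": 0, "wz": 0, "fingers": -1}, {"x": 0, "y": 0, "z": 0, "wx": 0, "wy": 0, "wz": 0, "fingers": -1}, {"x": 0, "y": 0, "z": 0, "wx": 0, "wy": 0, "wz": 0, "fingers": 0}, {"x": 0, "y": 0, "z": 0, "wx": 0, "wy": 0, "wz": 0, "fingers": 0}, {"x": 0, "y": 0, "z": 0, "wx": 0, "wy": 0, "wz": 0, "fingers": 0.5}, {"x": 0, "y": 0, "z": 0, "wx": 0, "wy": 0, "wz": 0, "fingers": 0.5}, {"x": 0, "y": 0, "z": 0, "wx": 0, "wy": 0, "wz": 0, "fingers": 0.5}, {"x": 0, "y": 0, "z": 0, "wx": 0, "wy": 0, "wz": 0, "fingers": 0.5}])

```text
time: 17.65
eef_pos: [0.5405, 0.1322, 0.1332]
ee_rot: [-2.421, -2.002, 0.0]
ft_force: [0.5, -1.0, -0.1]
finger_gap: 0.0684
```

Emit:
arm_command(moves=[{"x": 0, "y": 0, "z": -1, "wx": 0, "wy": 0, "wz": 0, "fingers": 0.5}, {"x": 0, "y": 0, "z": -2, "wx": 0, "wy": 0, "wz": 0, "fingers": 0.5}, {"x": 0, "y": 0, "z": -2, "wx": 0, "wy": 0, "wz": 0, "fingers": 0.5}, {"x": 0, "y": 0, "z": -3, "wx": 0, "wy": 0, "wz": 0, "fingers": 0.5}, {"x": -3, "y": 0, "z": -3, "wx": 0, "wy": 0, "wz": 0, "fingers": 0.5}, {"x": -3, "y": 0, "z": 0, "wx": 0, "wy": 0, "wz": 0, "fingers": 0.5}, {"x": -3, "y": 0, "z": 0, "wx": 0, "wy": 0, "wz": 0, "fingers": 0.5}, {"x": 0, "y": 0, "z": 0, "wx": 0, "wy": 0, "wz": 0, "fingers": 0.5}])

```text
time: 18.45
eef_pos: [0.5237, 0.0409, 0.2447]
ee_rot: [2.422, 1.998, 0.001]
ft_force: [0.2, 0.0, -1.0]
finger_gap: 0.0697
```

Run:
```python
from h import *
import pickle
o,c,im=look('pics/w8.png'); pickle.dump(c,open('c8.pkl','wb'))
print(proj('wrist',[.5413,.1305,.09],c))
s=arm.camera('scene')
u,v=map(int,proj('wrist',[.5413,.1305,.12],c)); v=max(v,80);u=max(u,100)
cv2.imwrite('pics/s8.png',np.hstack([cv2.resize(s[150:250,250:350],(400,400),interpolation=cv2.INTER_CUBIC),cv2.resize(im[v-80:v+80,u-80:u+80],(400,400),interpolation=cv2.INTER_CUBIC)]))
```

```text
t 18.45 p [0.5237 0.0409 0.2447] jawdeg -10.98 z [ 0.0016 -0.0012 -1.    ] F [ 0.22  0.04 -1.04] gap 0.0697 q [-1.900e-02 -8.400e-02  1.658e+00 -1.000e-03  1.565e+00  1.730e-01]
(np.float64(258.3367255294209), np.float64(97.95370959959475))
```

View pics/s8.png

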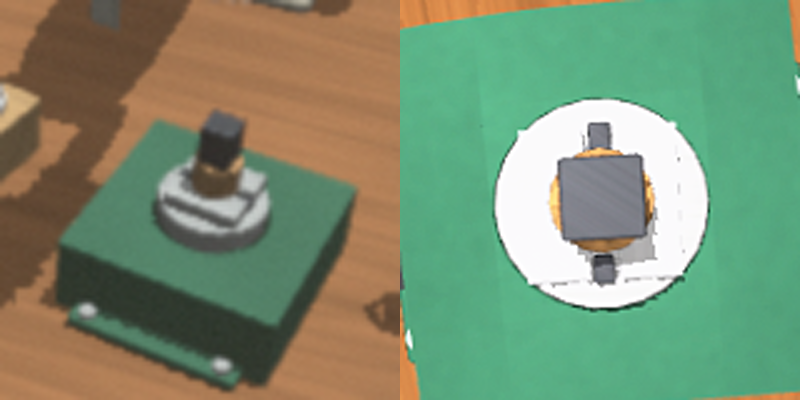

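The arbor sits flat on the spindle face, with both dogs in its slots at (600,135) and (604,268). The gripper is clear, so I'm handing it in.

```bash
python3 -c "
from h import *
print(arm.job_done())"
```

```text
the job is handed in; nothing more can be done
None
```

The arbor is fitted in the spindle and released, and I handed the job in at about 18.5 s of the 64 s allowed.

- **Picking it up:** I took the smallest arbor, the one in the wooden stand, by its head. The grip measured 28 mm, which matches the part.
- **Finding the dogs:** I lowered the shank into the bore until the flange rested on the dog tops, with about 14 N of push. I then turned it about 5° until the slots dropped over them.
- **Pressing home:** The pin gave way at about 10–11 N. The flange stopped 9.7 mm below the dog contact (10 mm expected). Pressing with up to about 23 N moved it no further.
- **Last checks:** The final pictures show both dogs in the slots and the flange flat on the face, with the gripper open and clear. I touched nothing else on the bench.
- **Disagreements:** During the final press there was a side force of up to about 6 N and a tilt of about 3 mrad. I eased both before letting go. The 0.3 mm difference in depth is within the measurement noise.

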